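Let a spool out of the lever dispenser and ease its lid shut

ROBOT

A 7-joint arm with a two-finger parallel gripper is mounted at the origin on the work surface; the furniture and walls round the work are solid. World frame = base frame: x ahead of the robot, y to its left, z up, the work surface at z = 0. Lengths are in m, angles in rad, forces in N, time in s.
With the tool pointing down it reaches from about 0.4 to 0.85 m from the base axis. Payload 10.4 kg.
Tool frame: the origin (TCP) lies midway between the tips of the shut fingers; the grasp point (between the pads) lies 19 mm behind it; z points along the fingers, x is the direction in which the jaws open and shut, and the axes are right-handed (so a half turn about z gives the same grasp; the last joint's range is limited). The gripper opens to 85 mm and grips with 20 to 120 N. Pads are 22 mm wide; open, the fingers measure 114 mm over their backs; the gripper's body (76 mm by 85 mm) begins 54 mm behind the grasp point. The pads swing forward as they close: fully open they stand 13 mm farther back than shut.
Start: joints at [1.224, 0.332, -0.065, 1.46, 0.022, 1.35, -0.088], TCP at [0.199, -0.593, 0.231] pointing down, gripper open.
Joint ranges: [-2.6, 2.6], [-0.5, 2.12], [-1.47, 1.34], [0.16, 2.42], [-1.27, 4.41], [0.06, 2.06], [-2.6, 2.6]. Speed limits (rad/s): [2.22, 2.22, 2.79, 2.79, 3.14, 3.14, 3.14].

INTERFACE

Orientations are given as a unit quaternion [x, y, z, w].
In Python, from workcell import telemetry, eyes, order gives the robot as it stands.
- The arm moves only by the tool servo_tool, never from a script. Its argument "deltas" is a list of rows, each a list of 3 entries, a list of its own where there are three numbers: the shift along the tool's x, y, z in cm, then the turn about the tool's z in rad, then the finger opening in cm, from 0 to 8.54. A call has 1 to 12 rows; each row shifts and turns the pose as measured when the row begins, along the tool's axes as they then stand; what a row does not reach is not made up. A row lasts 1/12 s, in which the tool goes at most 41.7 mm and 7.16 degrees, less where a joint would pass 70% of its speed; a pose out of reach is approached as far as the arm can. A call is refused whole if a number of a shift passes 4.17 or a number of a turn 0.125, either way. A call with a gripper value outside its range is refused whole. The fingers move at their own pace and stop on an object; "force" is the grip in N (left out, the last holds). Time passes only in rows, so rows that do not move let the fingers close. It gives the time, the measured TCP pose, the force and the opening at its end, in the units of the state.
- telemetry.get_obs(): the state, without advancing time (a new reading comes with each control period).
- eyes.camera(name): name is "scene" or "top" or "wrist"; returns (picture, depth): 400x640x3 uint8, blue, green, red; 400x640 float32, m along the optical axis (not along the pixel's ray), 0 where there is no reading.
- eyes.calibration(name): a dict with "fx", "fy", "cx", "cy" (pixels), "rvec" (rotation vector, rad) and "tvec" (3), from world to camera coordinates, as OpenCV has them. Camera axes: x right, y down, z forward; pixel columns grow to the right and rows downward; lengths in m; the calibration is good to about 2 mm. A picture is of the moment at which its call begins: read the wrist's pose just before it. calibration takes no time and is no camera call; for the wrist camera it gives the pose at the moment of the call.
- order.hand_in(): hands the job in, once; it reports no verdict.
The state is a dict: "clock": time; "joint_pos": joint angles; "joint_velocities": joint speeds; "tau": joint torques, N m; "position": TCP position; "ee_rot": TCP orientation; "ft_force": force on the tool from outside, world axes, zero at the start; "torque": the same for the moment, N m; "grip_width": opening from 0.0 (shut) to 1.0 (fully open).
Only numpy, scipy, OpenCV 4.12 (cv2) and the standard library are available. Lean on these libraries where they do the work, as an engineer would, in place of code of your own. Each camera call takes 0.05 s, during which the arm holds its last target. There are 200 camera calls.

TASK

Press the dispenser's lever pad right down to its stop with the fingertips, so that the linked lid swings open, and keep it down until the spool has rolled out and lies at the front of the tray. Then ease the lever back up under your fingertips, taking two seconds or more, so that the lid closes without slamming, and leave it shut. Nothing is to be gripped: touch neither the lid nor the spool, leave the spool where it rolled, and do not disturb the tall spool, round tin and tape roll standing close by.

Things in the scene. Friction and masses are not known exactly. Their poses are not given: they have to be found in the camera images.
- dispenser: White spool dispenser fixed to the counter, 245 x 58 mm, 110 mm high, with a grey linkage case (100 x 26 mm, 118 mm high) on its +y side. Origin under it on the counter, x to its back, y to its lever side, z up; yaw up to 0.4 rad. A lane 48 mm wide, open on top, its floor falling towards -x, lies behind the lid (lid at x = -0.02).
- tray_rest (a point): Where the spool's middle comes to rest: at the front lip of the tray before the lid, (-0.120, 0, 0.028) in the dispenser's frame. The tray reaches from x = -0.136 to -0.03, walls 32 to 36 mm high, its floor falling gently to the front lip.
- pad_top (a point): Centre of the top face of the black rubber pad (32 x 30 x 8 mm) at the lever's end. With the lever up it lies at (-0.068, 0.110, 0.090) in the dispenser's frame, tipped 0.2 rad; fully down at (-0.067, 0.110, 0.045). It moves on an arc of radius 100 mm about the pivot (x = 0.03, z = 0.07), nearly straight down. Nothing lies beneath it.
- lever: The steel lever with its pad, origin on its pivot. It turns 0.45 rad from up (rest) to right down on its stop. A spring brings it back up: pressing straight down on the pad takes about 4 N at the top and 8 N at the bottom, somewhat more if pressed fast. Let go, it flies up in a fraction of a second and slams the lid.
- lid (a joint): Lid angle, rad: 0 = shut (hanging), 1.35 = open (nearly level, towards the robot). It turns three times as far as the lever. The lid is an aluminium flap 45 mm wide, 75 mm tall, 3 mm thick, hinged 105 mm up at x = -0.02 in the dispenser's frame; open, it stands out over the tray to x = -0.093, 89 mm above the counter.
- spool_mid (a point): Middle of the wooden thread spool that waits in the lane behind the lid (at x = -0.003, 46 mm up, in the dispenser's frame).
- spool: The wooden thread spool with dark thread, 42 mm long and 32 mm in diameter, lying across the lane. Origin on its rim, 16 mm off its middle; x along its length. It rolls out by itself within a second or two once the lid is open.
- tall_spool: Loose upright wooden thread spool, 38 mm in diameter, 50 mm tall, beside the lever on the outer side; origin under its centre. Leave it alone.
- round_tin: Loose round flat tin, 60 mm in diameter, 23 mm high, in front of the tray; origin under its centre. Leave it alone.
- tape: Loose measuring tape roll lying flat, about 60 mm wide, 16 mm high, on the side of the dispenser away from the lever; origin under its centre. Leave it alone.

How it is judged:
By the outcome, as a careful person would: the job done as asked, in the order asked, and still so for the second after the job is handed in, with the robot touching nothing.
It also fails if it takes over 38 s, if anything falls off the work surface, if the arm or the gripper's body presses on something with over 40 N, if the wrist force passes 120 N, or if a joint passes its speed limit or range.

## Working session

There is one attempt and no reset: what is moved stays moved. The work goes in short steps, Python scripts to look and compute and a tool call to move; the robot and the scene stay as the last step left them, time stands still between calls to the robot, and variables do not carry over. Pictures are saved under pics/ and viewed, about 8 in all and at most 12, crops included, and the job is handed in when it is done.

Besides the shell and the picture viewer there is one more tool, called after ">>>" as name(argument=value, ...), one argument or row to a line, values as JSON. servo_tool: Moves the arm, as the interface text tells. Its arguments: {"type":"object","properties":{"deltas":{"type":"array"},"force":{"type":"number"}},"required":["deltas"]}

```bash
mkdir -p pics
cat > h.py <<'E'
import numpy as np, cv2
from workcell import telemetry, eyes, order
def snap(n,f):
    c=eyes.calibration(n); im,d=eyes.camera(n); cv2.imwrite(f'pics/{f}.png',im); np.savez(f'pics/{f}.npz',d=d,im=im,**{k:np.array(v) for k,v in c.items()}); return im,d,c
def cloud(d,c):
    v,u=np.indices(d.shape); P=np.stack([(u-c['cx'])/c['fx']*d,(v-c['cy'])/c['fy']*d,d],-1)
    R=cv2.Rodrigues(np.array(c['rvec'],float))[0]; return (P-np.array(c['tvec']).ravel())@R
def proj(p,c):
    K=np.array([[c['fx'],0,c['cx']],[0,c['fy'],c['cy']],[0,0,1.]]); return cv2.projectPoints(np.array(p,float).reshape(-1,1,3),np.array(c['rvec'],float),np.array(c['tvec'],float),K,None)[0][:,0]
E
python3 - <<'E'
from h import *
a,_,_=snap('top','top0'); b,_,_=snap('scene','scene0')
o=telemetry.get_obs(); print(o['clock'],o['position'],o['ee_rot'],o['grip_width'],o['ft_force'])
E
```

```text
0.1 [ 0.19876123 -0.59219207  0.23060478] [ 8.11854219e-01 -5.83859841e-01 -5.39028335e-04 -3.49468660e-04] 1.0007627075151335 [-0.9285643   0.06502439 -0.57252786]
```

View pics/top0.png

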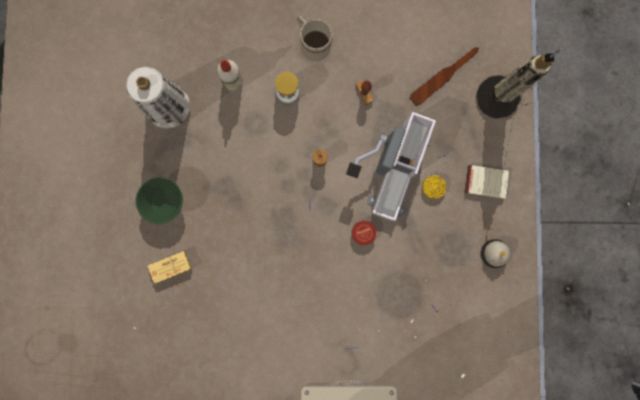

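View pics/scene0.png

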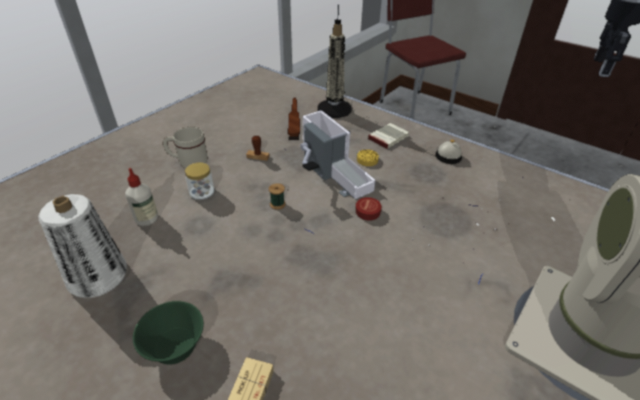

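Top view: the black pad is at about (354,170), the dispenser runs from (388,218) to (422,115), the tall spool is at (320,157), the tin at (364,233) and the tape at (434,187). Next I measure these points.

```bash
cat > m.py <<'E'
from h import *
z=np.load('pics/top0.npz'); c={k:z[k] for k in z.files}; d=z['d']; W=cloud(d,c); im=z['im']
for n,(u,v) in dict(pad=(354,170),tall=(320,157),tin=(364,233),tape=(434,187),case=(392,150),tray=(392,195),table=(300,280)).items():
    print(n,W[v,u].round(3),im[v,u])
# dark pad
sub=np.zeros(d.shape,bool); sub[158:182,342:366]=1
m=sub&(im.max(2)<45)&(W[...,2]>.04); print('pad n',m.sum(),np.median(W[m],0))
# fit: all dispenser points z>0.025 in region
r=np.zeros(d.shape,bool); r[110:225,368:440]=1
hi=r&(W[...,2]>.1)&(W[...,2]<.13); p=W[hi]; print(hi.sum(),np.percentile(p[:,2],[5,50,95]))
print(cv2.minAreaRect(p[:,:2].astype(np.float32)))
m2=r&(W[...,2]>.026)&(im.min(2)>110); p2=W[m2]; print(m2.sum(),cv2.minAreaRect(p2[:,:2].astype(np.float32)))
cv2.imwrite('pics/crop.png',cv2.resize(im[100:245,300:450],None,fx=4,fy=4,interpolation=cv2.INTER_CUBIC))
E
python3 m.py
```

```text
pad [ 0.634 -0.003  0.089] [44 46 52]
tall [0.671 0.076 0.047] [ 47  82 118]
tin [ 0.488 -0.034  0.024] [ 51  69 146]
tape [ 0.604 -0.21   0.018] [ 40 163 202]
case [ 0.677 -0.087  0.12 ] [117 116 113]
tray [ 0.583 -0.104  0.017] [151 153 156]
table [ 0.371  0.122 -0.003] [105 119 138]
pad n 0 [nan nan nan]
918 [0.10448486 0.11353888 0.12061116]
((0.6972042918205261, -0.12558427453041077), (0.08897139877080917, 0.14445194602012634), 72.87704467773438)
1941 ((0.5933502912521362, -0.06716392934322357), (0.14410853385925293, 0.3956696093082428), 56.92878723144531)
  return _methods._mean(a, axis=axis, dtype=dtype,
  ret = um.true_divide(
```

View pics/crop.png

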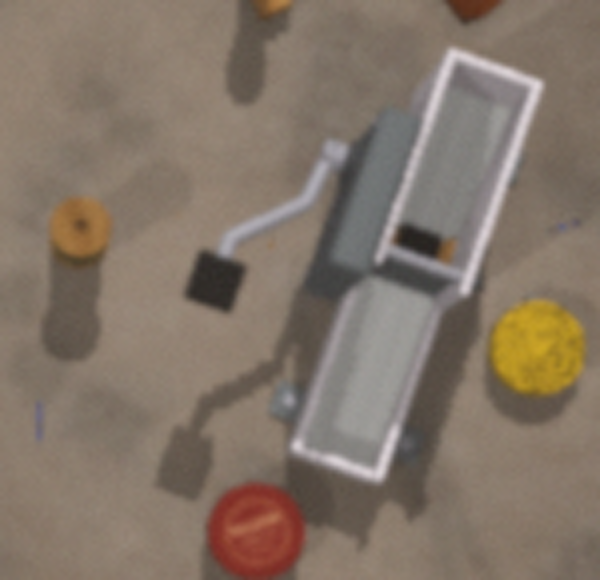

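Depths match the given sizes: pad top 0.089, tin 0.024, tall spool 0.047. Yaw is about -0.30, and the pad lies at (0.634, -0.003). I turn the tool to line up with the dispenser, shut the fingers and travel at height.

>>> servo_tool(
  deltas=[
    [[0, 0, 0], -0.118, 0],
    [[0, 0, 0], -0.118, 0],
    [[0, 0, 0], -0.118, 0],
    [[0, 0, 0], -0.118, 0],
    [[0, 0, 0], -0.118, 0],
    [[0, 0, 0], -0.118, 0],
    [[0, 0, 0], -0.118, 0],
    [[0, 0, 0], -0.118, 0],
  ],
)

```text
clock: 0.77
position: [0.1982, -0.5903, 0.2265]
ee_rot: [0.991, -0.131, -0.002, -0.004]
ft_force: [0.5, -0.4, -0.6]
grip_width: 0.002
```

>>> servo_tool(
  deltas=[
    [[1, -2.88, 0], 0, 0],
    [[1, -2.88, 0], 0, 0],
    [[1, -2.88, 0], 0, 0],
    [[1, -2.88, 0], 0, 0],
    [[1, -2.88, 0], 0, 0],
    [[1, -2.88, 0], 0, 0],
    [[1, -2.88, 0], 0, 0],
    [[1, -2.88, 0], 0, 0],
    [[1, -2.88, 0], 0, 0],
    [[1, -2.88, 0], 0, 0],
    [[1, -2.88, 0], 0, 0],
    [[1, -2.88, 0], 0, 0],
  ],
)

```text
clock: 1.77
position: [0.4018, -0.2768, 0.2223]
ee_rot: [0.991, -0.132, -0.007, -0.006]
ft_force: [1.1, -1.4, -0.2]
grip_width: -0.001
```

>>> servo_tool(
  deltas=[
    [[1.4, -2.95, 0], 0.036, 0],
    [[1.4, -2.95, 0], 0, 0],
    [[1.4, -2.95, 0], 0, 0],
    [[1.4, -2.95, 0], 0, 0],
    [[1.4, -2.95, 0], 0, 0],
    [[1.4, -2.95, 0], 0, 0],
    [[1.4, -2.95, 0], 0, 0],
    [[1.4, -2.95, 0], 0, 0],
    [[1.4, -2.95, 0], 0, 0],
    [[1.4, -2.95, 0], 0, 0],
    [[1.2, -2.5, 0], 0, 0],
    [[0, 0, 0], 0, 0],
  ],
)

```text
clock: 2.77
position: [0.6503, 0.0044, 0.2183]
ee_rot: [0.989, -0.15, -0.01, -0.006]
ft_force: [0.5, 1.1, 0.3]
grip_width: -0.001
```

```bash
cat > near.py <<'E'
from h import *; import sys
from scipy.spatial.transform import Rotation as Rn
f=sys.argv[1]; o=telemetry.get_obs(); im,d,c=snap('wrist',f)
p=np.array(o['position']); R=Rn.from_quat(o['ee_rot']).as_matrix(); print(p.round(4),'R',R.round(3).tolist(),np.round(o['ft_force'],1))
W=cloud(d,c)
print('predicted px of pad',proj([.634,-.003,.089],c).round())
m=(im.max(2)<75)&(abs(W[...,2]-.09)<.012)&(np.linalg.norm(W[...,:2]-[.634,-.003],axis=-1)<.04)
q=W[m][:,:2].astype(np.float32); print(m.sum(),cv2.minAreaRect(q) if len(q)>5 else '')
if len(q)>5:
    t=np.r_[cv2.minAreaRect(q)[0],.09]; print('err tool cm',(R.T@(t-p)*100).round(2))
E
python3 near.py w1
```

```text
[0.6503 0.0044 0.2183] R [[0.955, -0.297, -0.017], [-0.297, -0.955, 0.016], [-0.021, -0.01, -1.0]] [0.5 1.1 0.3]
predicted px of pad [[313. 209.]]
942 ((0.6322623491287231, -0.0011401399970054626), (0.028510799631476402, 0.030080469325184822), 70.55485534667969)
err tool cm [-1.28  1.19 12.85]
```

View pics/w1.png

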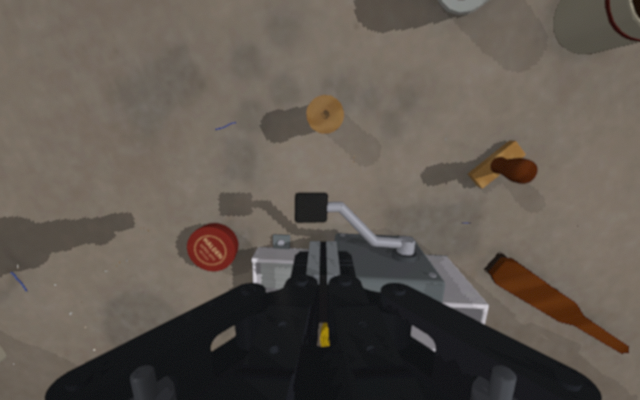

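Wrist view: the black pad is at (311,207), so (0.632, -0.001), which agrees with the top view to 2 mm. It is clear of the tin (212,247) and the tall spool (325,114). I centre over it and descend to just above.

>>> servo_tool(
  deltas=[
    [[-0.65, 0.45, 0.5], 0, 0],
    [[-0.6, 0.5, 1.5], 0, 0],
    [[0, 0, 1.8], 0, 0],
    [[0, 0, 1.8], 0, 0],
    [[0, 0, 1.8], 0, 0],
    [[0, 0, 1.5], 0, 0],
    [[0, 0, 1.2], 0, 0],
    [[0, 0, 0.8], 0, 0],
    [[0, 0, 0], 0, 0],
  ],
)

```text
clock: 3.57
position: [0.6285, -0.0099, 0.1034]
ee_rot: [0.988, -0.154, -0.011, -0.003]
ft_force: [0.6, 0.4, -0.7]
grip_width: 0.002
```

```bash
sed -i 's/(im.max(2)<75)/(im.max(2)<75)\&(d>.0)/' near.py
python3 - <<'E'
from h import *
from scipy.spatial.transform import Rotation as Rn
o=telemetry.get_obs();R=Rn.from_quat(o['ee_rot']).as_matrix();p=np.array(o['position'])
print(o['clock'],p,R.round(3).tolist(),(R.T@(np.array([.632,-.001,.09])-p)*100).round(2),np.round(o['ft_force'],1))
im,d,c=snap('wrist','w2')
E
```

```text
3.5667 [ 0.62847867 -0.00986877  0.10339616] [[0.952, -0.305, -0.021], [-0.305, -0.952, 0.01], [-0.023, -0.003, -1.0]] [ 0.1  -0.95  1.34] [ 0.6  0.4 -0.7]
```

View pics/w2.png

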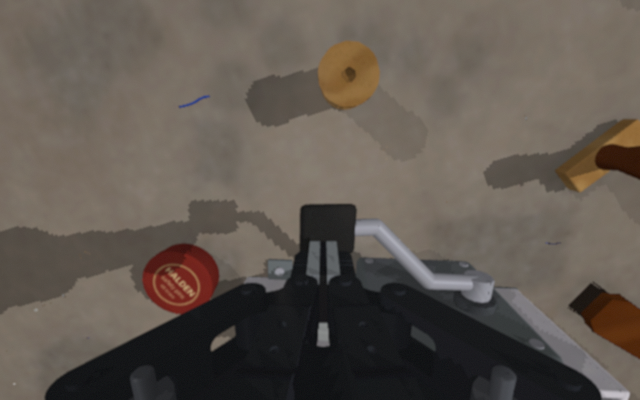

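The fingertips sit about 10 mm inboard of the pad centre (pad spans x 302–356 and y 205–250+ px, tips at (322,243)). I shift -1.0 cm in y and start down.

>>> servo_tool(
  deltas=[
    [[0.05, -0.6, 0], 0, 0],
    [[0.05, -0.6, 0], 0, 0],
    [[0, 0, 0.2], 0, 0],
    [[0, 0, 0.5], 0, 0],
    [[0, 0, 0.3], 0, 0],
    [[0, 0, 0.3], 0, 0],
  ],
)

```text
clock: 4.12
position: [0.6365, 0.0035, 0.095]
ee_rot: [0.988, -0.154, -0.007, -0.004]
ft_force: [1.1, 0.3, 0.5]
grip_width: 0.0
```

>>> servo_tool(
  deltas=[
    [[-0.2, 0.3, 0.1], 0, 0],
    [[0, 0, 0.4], 0, 0],
    [[0, 0, 0.4], 0, 0],
    [[0, 0, 0.4], 0, 0],
    [[0, 0, 0.4], 0, 0],
  ],
)

```text
clock: 4.53
position: [0.6328, 0.0014, 0.0777]
ee_rot: [0.988, -0.154, -0.007, -0.004]
ft_force: [-2.2, 0.3, 6.1]
grip_width: -0.002
```

Contact made; the force is about 6 N. I keep pressing.

>>> servo_tool(
  deltas=[
    [[0, 0, 0.5], 0, 0],
    [[0, 0, 0.5], 0, 0],
    [[0, 0, 0.5], 0, 0],
    [[0, 0, 0.5], 0, 0],
    [[0, 0, 0.5], 0, 0],
    [[0, 0, 0.5], 0, 0],
  ],
)

```text
clock: 5.03
position: [0.6346, 0.0008, 0.0498]
ee_rot: [0.988, -0.155, -0.004, -0.004]
ft_force: [-1.1, -0.9, 9.8]
grip_width: 0.001
```

>>> servo_tool(
  deltas=[
    [[0, 0, 0.4], 0, 0],
    [[0, 0, 0.4], 0, 0],
    [[0, 0, 0.3], 0, 0],
    [[0, 0, 0.3], 0, 0],
  ],
)

```text
clock: 5.37
position: [0.6365, 0.0005, 0.0448]
ee_rot: [0.988, -0.156, -0.002, -0.002]
ft_force: [-18.9, -1.9, 36.3]
grip_width: -0.003
```

On the stop (z 0.045, 36 N). I hold with a lighter push while the spool rolls.

>>> servo_tool(
  deltas=[
    [[-0.1, 0, 0.15], 0, 0],
    [[-0.1, 0, 0.15], 0, 0],
    [[-0.1, 0, 0.15], 0, 0],
    [[0, 0, 0.15], 0, 0],
  ],
)

```text
clock: 5.7
position: [0.6358, 0.0005, 0.046]
ee_rot: [0.988, -0.156, 0.001, -0.001]
ft_force: [-7.1, 0.8, 14.7]
grip_width: -0.004
```

>>> servo_tool(
  deltas=[
    [[0, 0, 0.2], 0, 0],
    [[0, 0, 0.2], 0, 0],
    [[0, 0, 0.2], 0, 0],
    [[0, 0, 0.2], 0, 0],
    [[0, 0, 0.2], 0, 0],
    [[0, 0, 0.2], 0, 0],
    [[0, 0, 0.2], 0, 0],
    [[0, 0, 0.2], 0, 0],
    [[0, 0, 0.2], 0, 0],
    [[0, 0, 0.2], 0, 0],
    [[0, 0, 0.2], 0, 0],
    [[0, 0, 0.2], 0, 0],
  ],
)

```text
clock: 6.7
position: [0.636, 0.0005, 0.0455]
ee_rot: [0.988, -0.157, 0.004, 0.004]
ft_force: [-11.4, -1.1, 23.2]
grip_width: -0.002
```

Run:
```python
from h import *
a,d,c=snap('top','top1'); b,_,_=snap('scene','scene1')
A=cv2.resize(a[100:245,300:450],(400,387),interpolation=3); B=cv2.resize(b[90:235,250:400],(400,387),interpolation=3)
cv2.imwrite('pics/both1.png',np.hstack([A,B])); print(telemetry.get_obs()['position'],telemetry.get_obs()['ft_force'])
```

```text
[6.36048021e-01 5.18293776e-04 4.54895866e-02] [-11.56575805  -1.14663102  22.30922339]
```

View pics/both1.png

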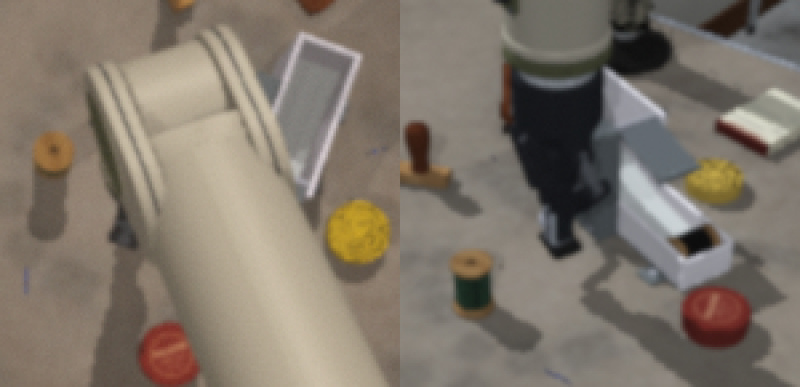

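The lid stands open and the spool lies at the tray's front lip (right half, about (695,240)). I hold a little longer, then ease up in small steps.

>>> servo_tool(
  deltas=[
    [[0, 0, 0.2], 0, 0],
    [[0, 0, 0.2], 0, 0],
    [[0, 0, 0.2], 0, 0],
    [[0, 0, 0.2], 0, 0],
    [[0, 0, 0.2], 0, 0],
    [[0, 0, 0.2], 0, 0],
    [[0, 0, 0.15], 0, 0],
    [[0, 0, 0.1], 0, 0],
    [[0, 0, 0.05], 0, 0],
    [[0, 0, 0], 0, 0],
  ],
)

```text
clock: 7.63
position: [0.6354, 0.0006, 0.0469]
ee_rot: [0.987, -0.158, 0.005, 0.007]
ft_force: [-3.4, -0.2, 6.9]
grip_width: -0.002
```

>>> servo_tool(
  deltas=[
    [[0, 0, -0.05], 0, 0],
    [[0, 0, -0.05], 0, 0],
    [[0, 0, -0.05], 0, 0],
    [[0, 0, -0.05], 0, 0],
  ],
)

```text
clock: 7.97
position: [0.6347, 0.0009, 0.0503]
ee_rot: [0.987, -0.158, 0.005, 0.008]
ft_force: [-4.1, 0.2, 6.4]
grip_width: -0.001
```

>>> servo_tool(
  deltas=[
    [[0, 0, -0.06], 0, 0],
    [[0, 0, -0.06], 0, 0],
    [[0, 0, -0.06], 0, 0],
    [[0, 0, -0.06], 0, 0],
    [[0, 0, -0.06], 0, 0],
    [[0, 0, -0.06], 0, 0],
    [[0, 0, -0.06], 0, 0],
    [[0, 0, -0.06], 0, 0],
    [[0, 0, -0.06], 0, 0],
    [[0, 0, -0.06], 0, 0],
    [[0, 0, -0.06], 0, 0],
    [[0, 0, -0.06], 0, 0],
  ],
)

```text
clock: 8.97
position: [0.6331, 0.0014, 0.0611]
ee_rot: [0.987, -0.158, 0.005, 0.009]
ft_force: [-2.8, 0.3, 6.5]
grip_width: 0.003
```

>>> servo_tool(
  deltas=[
    [[0, 0, -0.06], 0, 0],
    [[0, 0, -0.06], 0, 0],
    [[0, 0, -0.06], 0, 0],
    [[0, 0, -0.06], 0, 0],
    [[0, 0, -0.06], 0, 0],
    [[0, 0, -0.06], 0, 0],
    [[0, 0, -0.06], 0, 0],
    [[0, 0, -0.06], 0, 0],
    [[0, 0, -0.06], 0, 0],
    [[0, 0, -0.06], 0, 0],
    [[0, 0, -0.06], 0, 0],
    [[0, 0, -0.06], 0, 0],
  ],
)

```text
clock: 9.97
position: [0.6327, 0.0015, 0.0714]
ee_rot: [0.987, -0.158, 0.005, 0.009]
ft_force: [-1.4, 0.7, 5.5]
grip_width: -0.002
```

>>> servo_tool(
  deltas=[
    [[0, 0, -0.06], 0, 0],
    [[0, 0, -0.06], 0, 0],
    [[0, 0, -0.06], 0, 0],
    [[0, 0, -0.06], 0, 0],
    [[0, 0, -0.06], 0, 0],
    [[0, 0, -0.06], 0, 0],
    [[0, 0, -0.06], 0, 0],
    [[0, 0, -0.06], 0, 0],
    [[0, 0, -0.06], 0, 0],
    [[0, 0, -0.06], 0, 0],
    [[0, 0, -0.06], 0, 0],
    [[0, 0, -0.06], 0, 0],
  ],
)

```text
clock: 10.97
position: [0.6331, 0.0014, 0.0799]
ee_rot: [0.987, -0.159, 0.006, 0.009]
ft_force: [-1.1, 0.0, 4.9]
grip_width: -0.003
```

>>> servo_tool(
  deltas=[
    [[0, 0, -0.07], 0, 0],
    [[0, 0, -0.07], 0, 0],
    [[0, 0, -0.07], 0, 0],
    [[0, 0, -0.07], 0, 0],
    [[0, 0, -0.07], 0, 0],
    [[0, 0, -0.07], 0, 0],
    [[0, 0, -0.07], 0, 0],
    [[0, 0, -0.07], 0, 0],
    [[0, 0, -0.07], 0, 0],
    [[0, 0, -0.07], 0, 0],
    [[0, 0, -0.07], 0, 0],
    [[0, 0, -0.07], 0, 0],
  ],
)

```text
clock: 11.97
position: [0.6342, 0.001, 0.0895]
ee_rot: [0.987, -0.159, 0.007, 0.009]
ft_force: [1.3, 0.2, 4.2]
grip_width: 0.0
```

>>> servo_tool(
  deltas=[
    [[0, 0, -0.07], 0, 0],
    [[0, 0, -0.07], 0, 0],
    [[0, 0, -0.07], 0, 0],
    [[0, 0, -0.07], 0, 0],
    [[0, 0, -0.07], 0, 0],
    [[0, 0, -0.07], 0, 0],
    [[0, 0, -0.07], 0, 0],
    [[0, 0, -0.07], 0, 0],
  ],
)

```text
clock: 12.63
position: [0.6324, 0.0012, 0.0935]
ee_rot: [0.987, -0.159, 0.005, 0.009]
ft_force: [0.3, 0.7, 0.3]
grip_width: -0.002
```

Contact ended at the top at a creep. I lift clear and draw back so the cameras can see.

>>> servo_tool(
  deltas=[
    [[0, 0, -0.3], 0, 0],
    [[0, 0, -0.6], 0, 0],
    [[0, 0, -1.2], 0, 0],
    [[0, 0, -2], 0, 0],
    [[0, 0, -2.5], 0, 0],
    [[0, 0, -2.5], 0, 0],
    [[0, 0, -2.5], 0, 0],
    [[0, 0, -2], 0, 0],
    [[0, 0, -2], 0, 0],
    [[0, 0, -1], 0, 0],
    [[0, 0, 0], 0, 0],
  ],
)

```text
clock: 13.55
position: [0.6299, 0.0059, 0.2759]
ee_rot: [0.987, -0.158, 0.006, 0.009]
ft_force: [-0.5, 0.2, -0.3]
grip_width: -0.004
```

>>> servo_tool(
  deltas=[
    [[-0.5, -1, -0.3], 0, 0],
    [[-1, -2, -0.1], 0, 0],
    [[-1.5, -2.5, -0.1], 0, 0],
    [[-1.5, -2.5, -0.1], 0, 0],
    [[-1.5, -2.5, -0.1], 0, 0],
    [[-1.5, -2.5, -0.1], 0, 0],
    [[-1.5, -2.5, -0.1], 0, 0],
    [[-1, -2, -0.1], 0, 0],
    [[-0.5, -1, -0.1], 0, 0],
    [[0, 0, 0], 0, 0],
  ],
)

```text
clock: 14.38
position: [0.58, 0.2273, 0.2731]
ee_rot: [0.987, -0.158, -0.0, 0.011]
ft_force: [-0.3, -0.5, -0.1]
grip_width: -0.001
```

Run:
```python
from h import *
a,d,c=snap('top','top2'); b,_,_=snap('scene','scene2')
A=cv2.resize(a[100:245,300:450],(400,387),interpolation=3); B=cv2.resize(b[90:235,250:400],(400,387),interpolation=3)
cv2.imwrite('pics/both2.png',np.hstack([A,B])); W=cloud(d,c)
for n,(u,v) in dict(pad=(354,170),tall=(320,157),tin=(364,233),tape=(434,187)).items(): print(n,W[v,u].round(3))
o=telemetry.get_obs(); print(o['clock'],o['position'],o['ft_force'])
```

```text
pad [ 0.634 -0.003  0.088]
tall [0.671 0.076 0.05 ]
tin [ 0.488 -0.034  0.026]
tape [ 0.605 -0.211  0.013]
14.4833 [0.58131229 0.22393914 0.27307425] [-0.36808483 -0.33031456 -0.81454025]
```

View pics/both2.png

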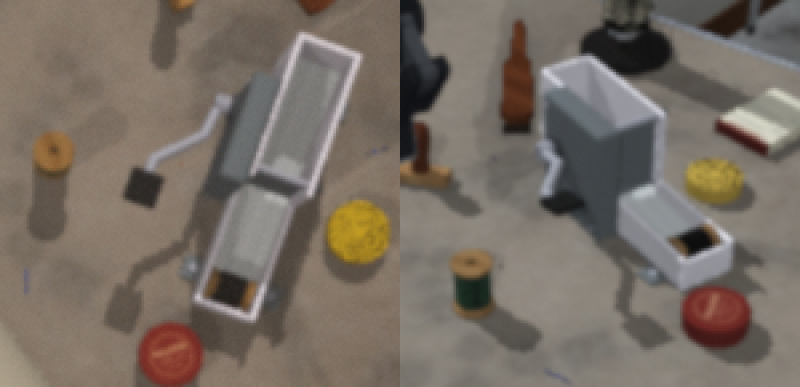

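The spool lies at the front lip, the lid is shut, the lever is up and the neighbours have not moved. I'm handing it in.

```bash
python3 -c "
from workcell import order; print(order.hand_in())"
```

```text
the job is handed in; nothing more can be done
None
```

The job is done and handed in at about 14.5 s on the robot's clock, well under the 38 s limit.

- **Pressing:** With the fingers shut, I pressed the pad down to its stop. The tip reached a height of about 45 mm, and the highest reading was about 36 N upward plus 19 N sideways, about 41 N in all. I held it down for about 2 s. A picture taken during the hold showed the lid open and the spool at the tray's front lip.
- **Easing up:** I let the lever back up over about 5 s. The force fell smoothly from 7 N to 0 as the pad reached the top, and then I lifted clear.

**Last checks:** The final pictures showed the lid shut, the lever up (pad at 88 mm, 89 mm at the start) and the spool at the front lip. The tall spool, tin and tape read the same positions as at the start to within 1 mm sideways. Heights varied by up to 5 mm, on the tape, which I take to be depth noise. None of the checks failed. The force was read only at the end of each move call, so a brief higher peak between readings would not have shown.

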